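# Press in the pistons of three hydraulic cylinders and reject the one that binds

## Robot

A 6-joint arm with a two-finger parallel gripper is mounted at the origin on the work surface. World frame = base frame: x ahead of the robot, y to its left, z up, the work surface at z = 0. Lengths are in m, angles in rad, forces in N, time in s.
With the tool pointing down it reaches from about 0.4 to 0.925 m from the base axis. Payload 12.5 kg.
Tool frame: the origin (TCP) lies at the very end of the fingers, on their centre line; the grasp point (between the pads) lies 19 mm behind it; z points along the fingers, y is the line along which they close (so a half turn about z gives the same grasp; the last joint's range is limited). The gripper opens to 95 mm and grips with 3 to 60 N. Pads are 20 mm wide; open, the fingers measure 119 mm over their backs; the gripper's body (75 mm by 180 mm) begins 59 mm behind the grasp point.
Start: joints at [-0.106, 0.491, 1.559, -0, 1.092, -0.106], TCP at [0.625, 0, 0.215] pointing down, gripper open.
Joint ranges: [-3.1, 3.1], [-0.84, 2.19], [0.05, 2.79], [-1.13, 4.28], [0.06, 2.93], [-2.69, 2.69]. Speed limits (rad/s): [2.22, 2.22, 2.79, 3.14, 3.14, 3.14].

## Interface

Orientations are given as a unit quaternion [w, x, y, z].
In Python, from station import read_state, snapshot, camera_model, close_job gives the robot as it stands.
- The arm moves only by the tool jog_arm, never from a script. Its argument "steps" is a list of rows, each a list of 7 numbers: the turn, a rotation vector about the tool's x, y, z each as a share of 360 degrees, from -1 to 1, then the shift along the tool's x, y, z each as a share of 120 mm, from -1 to 1, then the gripper's target within -1 to 1 (shut at 1, half-way at 0, fully open at -1). In form: [[wx, wy, wz, dx, dy, dz, gripper], ...]. A call has 1 to 5 rows; each row is the pose to reach, as a shift and turn from the pose commanded when the call began, along the tool's axes at that moment, turning the shorter way round; what a row does not reach only later rows make up. A row lasts 1/8 s, in which the tool goes at most 62.5 mm and 10.7 degrees, less where a joint would pass 70% of its speed; a pose out of reach is approached as far as the arm can. A call with a number of a shift or a turn outside -1 to 1 is refused whole. A call with a gripper value outside its range is refused whole. The fingers move at their own pace and stop on an object; "squeeze" is the grip in N (left out, the last holds). Time passes only in rows, so rows that repeat a pose let the fingers close. It gives the time, the measured TCP pose, the force, the opening and the grip force at its end, in the units of the state.
- read_state(): the state, without advancing time (a new reading comes with each control period).
- snapshot(name): name is "scene" or "side" or "wrist"; returns the picture (400x640x3 uint8, blue, green, red); there is no depth.
- camera_model(name): a dict with "mtx" (3x3 intrinsics, pixels), "k1" (the pictures are not rectified: a ray, as slopes to the right and down, at radius r is drawn at 1 + k1 r^2 times it, then the intrinsics apply), "pose" (4x4, takes a point from camera to world coordinates); the wrist camera has in their place "hand_eye" (4x4, takes a point from camera to tool coordinates, whose origin is the TCP and whose axes are the flange's). Camera axes: x right, y up, looking along -z (the intrinsics and any distortion apply to the point x, -y, -z); pixel columns grow to the right and rows downward; lengths in m; the calibration is good to about 2 mm. A picture is of the moment at which its call begins: read the wrist's pose just before it. camera_model takes no time and is no camera call.
- close_job(): hands the job in; it is judged then, once.
The state is a dict: "time": time; "joint_positions": joint angles; "qd": joint speeds; "joint_torque": joint torques, N m; "tcp_pos": TCP position; "tool_rot": TCP orientation; "wrist_force": force on the tool from outside, world axes, zero at the start; "torque": the same for the moment, N m; "width": finger opening in m; "gripper_force": force on a finger pad.
Only numpy, scipy, OpenCV 4.12 (cv2) and the standard library are available. Lean on these libraries where they do the work, as an engineer would, in place of code of your own. Each camera call takes 0.05 s, during which the arm holds its last target. There are 200 camera calls.

## Task

Press down the piston of each of the three hydraulic cylinders, feeling the resistance and never with more than 30 N: a sound piston slides evenly and goes fully home until its head sits on the housing. One of them stiffens part of the way: stop pressing as soon as it does, without forcing it, and stand that cylinder upright in the reject tray, its piston left where it stopped. Leave the two sound cylinders standing where they are with their pistons home, and do not disturb the other things on the bench.

Things in the scene. Friction and masses are not known exactly. Their poses are not given: they have to be found in the camera images.
- tray: The reject tray: square open steel tray, 120 x 120 outside, 34 high, walls and floor 4 thick, fixed to the bench. Origin at the centre of its underside on the bench, z up; the sides run along its x and y axes.
- cyl_a: One of 3 identical loose hydraulic cylinders, upright on the bench, 0.5 kg with piston. Round aluminium housing, diameter 50, rim 75 above the origin; foot flange diameter 62, 8 high. Thin ribs and a brass nipple (to 42 from the axis on its +x side) lie below height 35; the wall above is plain and can be gripped firmly from above. Origin: centre of the foot's underside; z up the axis.
- cyl_b: One of 3 identical loose hydraulic cylinders, upright on the bench, 0.5 kg with piston. Round aluminium housing, diameter 50, rim 75 above the origin; foot flange diameter 62, 8 high. Thin ribs and a brass nipple (to 42 from the axis on its +x side) lie below height 35; the wall above is plain and can be gripped firmly from above. Origin: centre of the foot's underside; z up the axis.
- cyl_c: One of 3 identical loose hydraulic cylinders, upright on the bench, 0.5 kg with piston. Round aluminium housing, diameter 50, rim 75 above the origin; foot flange diameter 62, 8 high. Thin ribs and a brass nipple (to 42 from the axis on its +x side) lie below height 35; the wall above is plain and can be gripped firmly from above. Origin: centre of the foot's underside; z up the axis.
- piston_a: Steel piston of cyl_a. Origin: centre of the flat top of its head (disc, diameter 36, 8 thick, on a shaft of diameter 26 going into the housing); z up, outwards. Top 100 to 103 above the cylinder's origin at the start; 83 when home, where the head sits on the rim at a hard stop. Seal friction keeps it where it is left. More than 30 N damages a piston.
- piston_b: Steel piston of cyl_b, same as piston_a. How they feel: a sound piston slides the whole way at a steady 3 to 5 N. In one of the three, not known which and not to be seen, a part is jammed: part of the way down (top about 95 above the cylinder's origin) it stiffens by about 10 N per mm, and when let go it springs back the little it was forced.
- piston_c: Steel piston of cyl_c, same as piston_a and piston_b: origin at the centre of the flat top of its head, z up, outwards; top 100 to 103 above the cylinder's origin at the start, 83 when home.
- socket: Bystander, loose, not part of the job: steel wrench socket standing upright, diameter 24, 32 high. Origin at the centre of its underside.
- bolt: Bystander, loose, not part of the job: steel hex bolt standing on its head, head diameter 24 x 8, 35 high in all. Origin at the centre of its underside.
- fitting: Bystander, loose, not part of the job: brass pipe fitting standing upright, diameter 22, 26 high. Origin at the centre of its underside.
- screwdriver: Bystander, loose, not part of the job: screwdriver lying on the bench towards its far side. Origin at its middle.
- wrench: Bystander, loose, not part of the job: wrench lying on the bench towards its far side. Origin at its middle.
- jar: Bystander, loose, not part of the job: amber glass jar with a dark lid, diameter 60, 75 high. Origin at the centre of its underside.
Things that resemble listed ones, but are neither listed nor needed, are in the scene too. Leave any green or turquoise look-alike of the cyl_b alone.

How it is judged:
At the end, for the whole second after the job is handed in: Two cylinders upright (4.5 deg), within 30 mm of their starts, piston heads within 2 mm of the rim; the binding one upright on the tray's floor, axis within 45 mm of the tray's centre along each side, its head 4 to 15 mm above the rim. All released and at rest (((z of piston_a in the frame of cyl_a between 0.087 and 0.098 m and x of cyl_a in the frame of tray between -0.045 and 0.045 m and y of cyl_a in the frame of tray between -0.045 and 0.045 m and z of cyl_a in the frame of tray between -0.002 and 0.01 m and angle between each of cyl_a, cyl_b, cyl_c's own z axis and vertical below 0.08 rad and z of piston_b in the frame of cyl_b below 0.085 m and distance of each of cyl_b, cyl_c from where it was at the start of the episode below 0.03 m and z of piston_c in the frame of cyl_c below 0.085 m) or (z of piston_a in the frame of cyl_a below 0.085 m and angle between each of cyl_a, cyl_b, cyl_c's own z axis and vertical below 0.08 rad and distance of each of cyl_a, cyl_c from where it was at the start of the episode below 0.03 m and z of piston_b in the frame of cyl_b between 0.087 and 0.098 m and x of cyl_b in the frame of tray between -0.045 and 0.045 m and y of cyl_b in the frame of tray between -0.045 and 0.045 m and z of cyl_b in the frame of tray between -0.002 and 0.01 m and z of piston_c in the frame of cyl_c below 0.085 m) or (z of piston_a in the frame of cyl_a below 0.085 m and angle between each of cyl_a, cyl_b, cyl_c's own z axis and vertical below 0.08 rad and distance of each of cyl_a, cyl_b from where it was at the start of the episode below 0.03 m and z of piston_b in the frame of cyl_b below 0.085 m and z of piston_c in the frame of cyl_c between 0.087 and 0.098 m and x of cyl_c in the frame of tray between -0.045 and 0.045 m and y of cyl_c in the frame of tray between -0.045 and 0.045 m and z of cyl_c in the frame of tray between -0.002 and 0.01 m)) and linear speed of each of cyl_a, cyl_b, cyl_c below 0.02 m/s); the robot touches nothing.
It fails at once if a piston was pressed with more than 30 N (contact force between any of piston_a, piston_b, piston_c and the fingers above 30 N or contact force between any of piston_a, piston_b, piston_c and the arm above 30 N).
It fails at once if a cylinder was tipped over (more than about 30 degrees) (angle between any of cyl_a, cyl_b, cyl_c's own z axis and vertical above 0.5 rad).
It fails at once if a bystander was moved by more than 30 mm (distance of any of socket, bolt, fitting, screwdriver, wrench, jar from where it was at the start of the episode above 0.03 m).
It also fails if it takes over 61 s, if anything falls off the work surface, if the arm or the gripper's body presses on something with over 40 N, if the wrist force passes 120 N, or if a joint passes its speed limit or range.

## Working session

There is one attempt and no reset: what is moved stays moved. The work goes in short steps, Python scripts to look and compute and a tool call to move; the robot and the scene stay as the last step left them, time stands still between calls to the robot, and variables do not carry over. Pictures are saved under pics/ and viewed, at most 10 in all, crops included, and the job is handed in when it is done.

Besides the shell and the picture viewer there is one more tool, called after "Emit:" as name([rows], argument=value, ...), one row to a line, values as JSON. jog_arm: Moves the arm, as the interface text tells. Its arguments: {"type":"object","properties":{"steps":{"type":"array","items":{"type":"array","items":{"type":"number","minimum":-1,"maximum":1}}},"squeeze":{"type":"number"}},"required":["steps"]}

```bash
mkdir -p pics; python3 - <<'E'
from station import *
import cv2,numpy as np
s=read_state();print(s['tcp_pos'],s['tool_rot'],s['wrist_force'],s['width'])
for n in("scene","side","wrist"):
    im=snapshot(n);cv2.imwrite(f"pics/{n}0.png",im)
    print(n,{k:np.round(v,4).tolist() for k,v in camera_model(n).items()})
E
```

```text
[6.24753644e-01 6.58901482e-05 2.14054626e-01] [-4.30875061e-04  7.07113762e-01  7.07099586e-01 -3.41416372e-04] [-0.11255467 -0.55151892 -0.11687799] 0.0949197692282112
scene {'mtx': [[372.6816, 0.0, 317.5869], [0.0, 372.6816, 198.6917], [0.0, 0.0, 1.0]], 'k1': 0.0176, 'pose': [[-0.078, -0.8085, 0.5834, 1.0752], [0.9969, -0.0562, 0.0554, 0.0869], [-0.012, 0.5859, 0.8103, 0.7464], [0.0, 0.0, 0.0, 1.0]]}
side {'mtx': [[403.1696, 0.0, 317.7571], [0.0, 403.1696, 201.6621], [0.0, 0.0, 1.0]], 'k1': -0.0196, 'pose': [[0.845, 0.2859, -0.4518, 0.1765], [-0.5346, 0.4411, -0.7208, -0.6227], [-0.0068, 0.8507, 0.5256, 0.5856], [0.0, 0.0, 0.0, 1.0]]}
wrist {'mtx': [[338.9155, 0.0, 318.7046], [0.0, 338.9155, 197.1929], [0.0, 0.0, 1.0]], 'k1': -0.0715, 'hand_eye': [[-0.0003, 0.9715, 0.2372, 0.0657], [1.0, 0.0003, 0.0, 0.0014], [-0.0, 0.2372, -0.9715, -0.1713], [0.0, 0.0, 0.0, 1.0]]}
```

View pics/scene0.png

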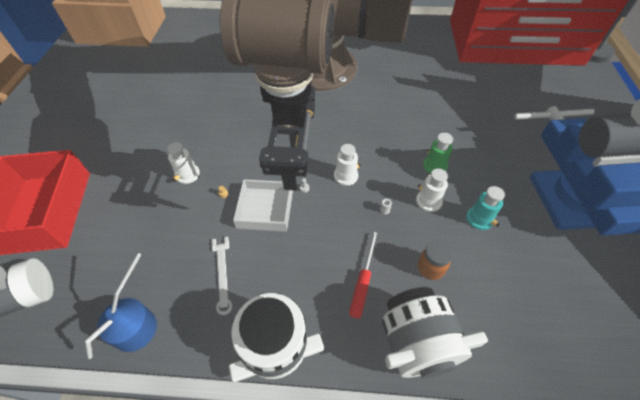

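View pics/side0.png

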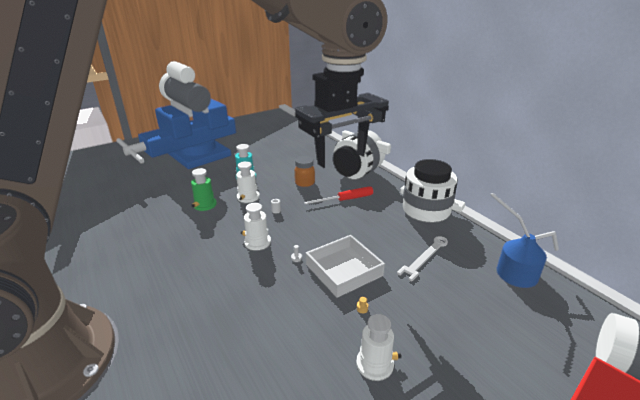

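Scene: three aluminium cylinders with heads at (177,150), (347,150) and (438,176). The look-alikes are green (438,153) and turquoise (486,208). The tray is at (264,204), the socket at (386,206), the bolt at (304,185), the fitting at (223,191) and the jar at (434,262). In the side view the same three heads are at (378,325), (254,210) and (245,168).

```bash
cat > h.py <<'E'
import numpy as np,cv2
from station import *
from scipy.spatial.transform import Rotation as R
def T_wrist(s):
    q=s['tool_rot'];T=np.eye(4);T[:3,:3]=R.from_quat([q[1],q[2],q[3],q[0]]).as_matrix();T[:3,3]=s['tcp_pos']
    return T@np.array(camera_model('wrist')['hand_eye'])
def ray(n,p,P=None):
    c=camera_model(n);P=np.array(c['pose']) if P is None else P
    u=cv2.undistortPoints(np.array([[p]],float),np.array(c['mtx']),np.array([c['k1'],0,0,0,0.]))[0,0]
    return P[:3,3],P[:3,:3]@np.array([u[0],-u[1],-1])
def onz(n,p,z,P=None):
    o,d=ray(n,p,P);return (o+d*(z-o[2])/d[2])
def tri(a,b):
    (o1,d1),(o2,d2)=a,b
    t=np.linalg.lstsq(np.c_[d1,-d2],o2-o1,rcond=None)[0]
    p,q=o1+t[0]*d1,o2+t[1]*d2
    return (p+q)/2,np.linalg.norm(p-q)
def proj(n,X,P):
    c=camera_model(n);v=np.linalg.inv(P)@np.r_[X,1];u=np.array([v[0],-v[1]])/-v[2]
    u=u*(1+c['k1']*(u@u));m=np.array(c['mtx']);return m[:2,:2]@u+m[:2,2]
E
python3 - <<'E'
from h import *
for nm,a,b in(("L",(176,150),(378,325)),("M",(347,150),(254,210)),("R",(438,176),(245,168))):
    p,e=tri(ray('scene',a),ray('side',b));print(nm,p.round(4),round(e,4),onz('scene',a,.101).round(3),onz('side',b,.101).round(3))
for nm,p in (("tray",(264,190)),("tray2",(264,217)),("trayL",(238,207)),("trayR",(291,207))): print(nm,onz('scene',p,.034).round(3))
print([onz('side',p,.034).round(3) for p in((307,254),(348,239),(384,265),(342,284))])
for nm,p in (("sock",(386,210)),("bolt",(304,191)),("fit",(223,195)),("green",(437,170)),("jar",(434,275))): print(nm,onz('scene',p,0).round(3))
a=cv2.imread('pics/scene0.png')[110:250,130:530];b=cv2.imread('pics/side0.png')[130:390,160:420]
cv2.imwrite('pics/crop.png',np.vstack([cv2.resize(a,(800,280)),cv2.copyMakeBorder(cv2.resize(b,(320,320)),0,0,0,480,0)]))
E
```

```text
L [ 0.484  -0.3071  0.0928] 0.0016 [ 0.492 -0.303  0.101] [ 0.478 -0.312  0.101]
M [0.4592 0.1004 0.0942] 0.002 [0.465 0.101 0.101] [0.456 0.089 0.101]
R [0.5264 0.3056 0.0945] 0.0033 [0.53  0.305 0.101] [0.522 0.29  0.101]
tray [ 0.546 -0.092  0.034]
tray2 [ 0.622 -0.08   0.034]
trayL [ 0.599 -0.145  0.034]
trayR [ 0.59  -0.022  0.034]
[array([ 0.517, -0.035,  0.034]), array([ 0.622, -0.039,  0.034]), array([ 0.632, -0.152,  0.034]), array([ 0.527, -0.151,  0.034])]
sock [0.56  0.203 0.   ]
bolt [ 0.516 -0.     0.   ]
fit [ 0.543 -0.201  0.   ]
green [0.425 0.338 0.   ]
jar [0.721 0.3   0.   ]
```

View pics/crop.png

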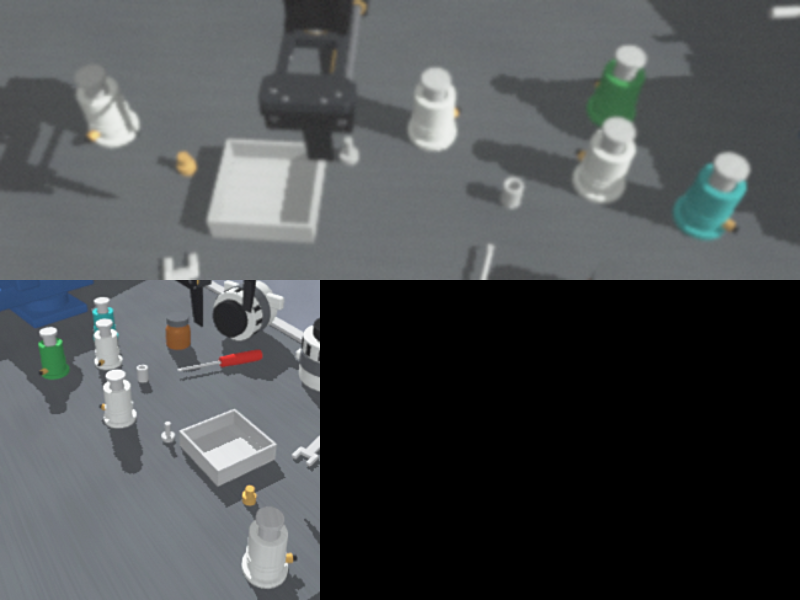

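The crop confirms the choice: the three silver cylinders (L, M, R) are the targets, and the green and turquoise ones are look-alikes to avoid. I'll go above M first, with the fingers shut.

Emit:
jog_arm([
  [0,0,0,0.4,-0.5,-0.2,1],
  [0,0,0,0.8,-1,-0.3,1],
  [0,0,0,0.8,-1,-0.3,1],
  [0,0,0,0.8,-1,-0.3,1],
  [0,0,0,0.8,-1,-0.3,1],
])

```text
time: 0.78
tcp_pos: [0.5056, 0.0957, 0.2506]
tool_rot: [0.0, 0.707, 0.707, 0.0]
wrist_force: [-0.1, -0.5, -0.4]
width: 0.0506
gripper_force: 0.0
```

```bash
python3 - <<'E'
from h import *
s=read_state();P=T_wrist(s);im=snapshot('wrist');cv2.imwrite('pics/w1.png',im)
print(s['time'],s['tcp_pos'],s['width'],proj('wrist',[.459,.1,.101],P))
E
```

```text
0.775 [0.50560716 0.09573888 0.25055855] 0.050569193027007714 [268.83749663 180.1536854 ]
```

View pics/w1.png

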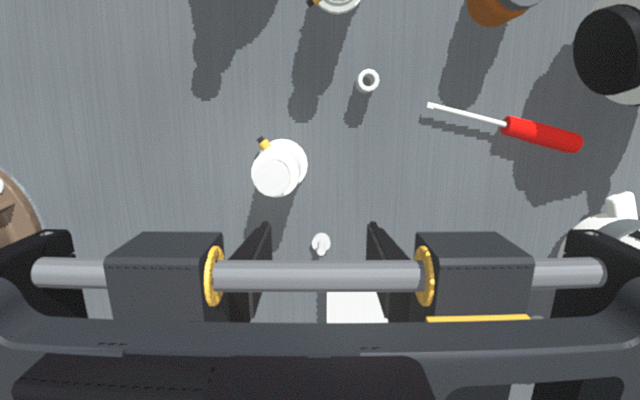

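The wrist view shows M's head at (272,178), against a prediction of (269,180). That puts M at about (0.462, 0.102), which agrees.

Emit:
jog_arm([
  [0,0,0,0.05,-0.36,0.3,1],
  [0,0,0,0.05,-0.36,0.7,1],
  [0,0,0,0.05,-0.36,1,1],
  [0,0,0,0.05,-0.36,1,1],
  [0,0,0,0.05,-0.36,1,1],
])

```text
time: 1.45
tcp_pos: [0.4628, 0.1017, 0.1314]
tool_rot: [0.0, 0.707, 0.707, 0.0]
wrist_force: [0.3, -0.8, -0.3]
width: 0.001
gripper_force: 0.0
```

Emit:
jog_arm([
  [0,0,0,0,0,0.08,1],
  [0,0,0,0,0,0.13,1],
  [0,0,0,0,0,0.17,1],
  [0,0,0,0,0,0.19,1],
  [0,0,0,0,0,0.21,1],
])

```text
time: 2.08
tcp_pos: [0.4619, 0.102, 0.1054]
tool_rot: [0.0, 0.707, 0.707, 0.0]
wrist_force: [0.1, 0.4, -0.3]
width: 0.0006
gripper_force: 0.0
```

Emit:
jog_arm([
  [0,0,0,0,0,0.015,1],
  [0,0,0,0,0,0.03,1],
  [0,0,0,0,0,0.045,1],
  [0,0,0,0,0,0.055,1],
  [0,0,0,0,0,0.065,1],
])

```text
time: 2.7
tcp_pos: [0.4619, 0.102, 0.0977]
tool_rot: [0.0, 0.707, 0.707, 0.0]
wrist_force: [-0.6, 0.6, 3.2]
width: 0.0004
gripper_force: 1.6
```

Emit:
jog_arm([
  [0,0,0,0,0,0.004,1],
  [0,0,0,0,0,0.008,1],
  [0,0,0,0,0,0.012,1],
  [0,0,0,0,0,0.016,1],
  [0,0,0,0,0,0.02,1],
])

```text
time: 3.32
tcp_pos: [0.4619, 0.102, 0.0952]
tool_rot: [0.0, 0.707, 0.707, 0.0]
wrist_force: [-0.2, 0.0, 2.8]
width: 0.0004
gripper_force: 1.6
```

Emit:
jog_arm([
  [0,0,0,0,0,0.003,1],
  [0,0,0,0,0,0.006,1],
  [0,0,0,0,0,0.008,1],
])

```text
time: 3.7
tcp_pos: [0.4619, 0.102, 0.0943]
tool_rot: [0.0, 0.707, 0.707, 0.0]
wrist_force: [-0.5, -0.6, 2.9]
width: 0.0004
gripper_force: 1.6
```

Emit:
jog_arm([
  [0,0,0,0,0,0.003,1],
  [0,0,0,0,0,0.005,1],
  [0,0,0,0,0,0.005,1],
])

```text
time: 4.08
tcp_pos: [0.4619, 0.102, 0.0936]
tool_rot: [0.0, 0.707, 0.707, 0.0]
wrist_force: [0.1, -0.2, 2.2]
width: 0.0005
gripper_force: 1.2
```

Emit:
jog_arm([
  [0,0,0,0,0,0.005,1],
  [0,0,0,0,0,0.009,1],
  [0,0,0,0,0,0.012,1],
])

```text
time: 4.45
tcp_pos: [0.4618, 0.102, 0.0922]
tool_rot: [0.0, 0.707, 0.707, 0.0]
wrist_force: [0.4, -0.2, 3.7]
width: 0.0004
gripper_force: 1.6
```

M is sliding evenly at about 3 N, so I'll take it down close to home.

Emit:
jog_arm([
  [0,0,0,0,0,0.012,1],
  [0,0,0,0,0,0.024,1],
  [0,0,0,0,0,0.036,1],
  [0,0,0,0,0,0.048,1],
  [0,0,0,0,0,0.06,1],
])

```text
time: 5.08
tcp_pos: [0.4619, 0.102, 0.085]
tool_rot: [0.0, 0.707, 0.707, 0.0]
wrist_force: [1.4, -0.2, 2.6]
width: 0.0003
gripper_force: 1.7
```

Emit:
jog_arm([
  [0,0,0,0,0,0.004,1],
  [0,0,0,0,0,0.007,1],
  [0,0,0,0,0,0.007,1],
])

```text
time: 5.45
tcp_pos: [0.4618, 0.102, 0.0842]
tool_rot: [0.0, 0.707, 0.707, 0.0]
wrist_force: [0.1, 0.0, 1.4]
width: 0.0004
gripper_force: 0.8
```

Emit:
jog_arm([
  [0,0,0,0,0,0.003,1],
  [0,0,0,0,0,0.005,1],
  [0,0,0,0,0,0.005,1],
])

```text
time: 5.82
tcp_pos: [0.4619, 0.102, 0.0836]
tool_rot: [0.0, 0.707, 0.707, 0.0]
wrist_force: [1.7, -1.0, 2.4]
width: 0.0003
gripper_force: 1.3
```

Emit:
jog_arm([
  [0,0,0,0,0,0.003,1],
  [0,0,0,0,0,0.003,1],
])

```text
time: 6.08
tcp_pos: [0.4619, 0.102, 0.0833]
tool_rot: [0.0, 0.707, 0.707, 0.0]
wrist_force: [-0.6, 0.8, 4.3]
width: 0.0006
gripper_force: 1.9
```

Emit:
jog_arm([
  [0,0,0,0,0,0.002,1],
  [0,0,0,0,0,0.003,1],
  [0,0,0,0,0,0.003,1],
])

```text
time: 6.45
tcp_pos: [0.4619, 0.102, 0.0832]
tool_rot: [0.0, 0.707, 0.707, 0.0]
wrist_force: [-2.3, -0.0, 9.1]
width: 0.0005
gripper_force: 4.7
```

The hard stop is felt at 83.2 (9 N), so M is home. Next is R.

Emit:
jog_arm([
  [0,0,0,0,0,-0.4,1],
  [0,0,0,0.1,0,-0.9,1],
  [0,0,0,0.5,0.2,-1,1],
  [0,0,0,1,0.4,-1,1],
])

```text
time: 6.95
tcp_pos: [0.5099, 0.221, 0.2045]
tool_rot: [0.001, 0.708, 0.707, 0.001]
wrist_force: [1.8, -1.7, -0.6]
width: 0.0002
gripper_force: 0.0
```

Emit:
jog_arm([
  [0,0,0,0.4,0.1,-0.4,1],
  [0,0,0,0.4,0.1,-0.4,1],
  [0,0,0,0.4,0.1,-0.4,1],
])

```text
time: 7.32
tcp_pos: [0.5204, 0.2679, 0.2502]
tool_rot: [-0.0, 0.707, 0.707, -0.001]
wrist_force: [0.7, -0.8, -1.0]
width: 0.0006
gripper_force: 0.0
```

```bash
python3 - <<'E'
from h import *
s=read_state();P=T_wrist(s);im=snapshot('wrist');cv2.imwrite('pics/w2.png',im)
print(s['time'],s['tcp_pos'],s['width'],proj('wrist',[.529,.306,.101],P))
E
```

```text
7.325 [0.52043725 0.26790489 0.25017997] 0.0006464325348835031 [326.4974429  144.72820962]
```

View pics/w2.png

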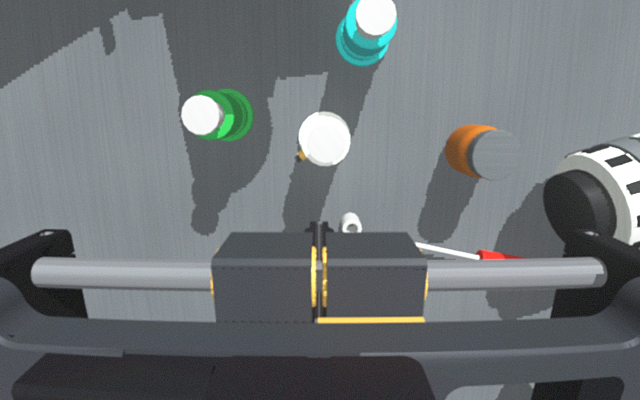

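R's head is at about (325,141), against a prediction of (326,145). I'll aim at (0.528, 0.309); green and turquoise are well to the side.

Emit:
jog_arm([
  [0,0,0,0.34,0.06,0.3,1],
  [0,0,0,0.34,0.06,0.8,1],
  [0,0,0,0.34,0.06,1,1],
  [0,0,0,0.34,0.06,1,1],
])

```text
time: 7.88
tcp_pos: [0.5271, 0.3072, 0.1285]
tool_rot: [-0.001, 0.708, 0.707, -0.002]
wrist_force: [-0.2, 0.2, 0.5]
width: 0.0006
gripper_force: 0.0
```

Emit:
jog_arm([
  [0,0,0,0,0,0.1,1],
  [0,0,0,0,0,0.17,1],
  [0,0,0,0,0,0.2,1],
  [0,0,0,0,0,0.215,1],
  [0,0,0,0,0,0.23,1],
])

```text
time: 8.5
tcp_pos: [0.5284, 0.3089, 0.1035]
tool_rot: [0.0, 0.707, 0.707, 0.0]
wrist_force: [0.2, -0.6, -0.2]
width: 0.0003
gripper_force: 0.0
```

Emit:
jog_arm([
  [0,0,0,0,0,0.01,1],
  [0,0,0,0,0,0.02,1],
  [0,0,0,0,0,0.03,1],
  [0,0,0,0,0,0.035,1],
  [0,0,0,0,0,0.04,1],
])

```text
time: 9.12
tcp_pos: [0.5283, 0.3089, 0.0985]
tool_rot: [0.0, 0.707, 0.707, 0.0]
wrist_force: [-0.3, -0.5, 3.0]
width: 0.0003
gripper_force: 1.6
```

Emit:
jog_arm([
  [0,0,0,0,0,0.006,1],
  [0,0,0,0,0,0.012,1],
  [0,0,0,0,0,0.018,1],
  [0,0,0,0,0,0.022,1],
  [0,0,0,0,0,0.024,1],
])

```text
time: 9.75
tcp_pos: [0.5283, 0.3089, 0.0956]
tool_rot: [0.0, 0.707, 0.707, 0.0]
wrist_force: [0.9, 0.9, 3.9]
width: 0.0005
gripper_force: 1.6
```

Emit:
jog_arm([
  [0,0,0,0,0,0.003,1],
  [0,0,0,0,0,0.005,1],
  [0,0,0,0,0,0.005,1],
])

```text
time: 10.12
tcp_pos: [0.5283, 0.3089, 0.095]
tool_rot: [0.0, 0.707, 0.707, 0.0]
wrist_force: [1.0, 1.8, 2.9]
width: 0.0007
gripper_force: 1.4
```

Emit:
jog_arm([
  [0,0,0,0,0,0.003,1],
  [0,0,0,0,0,0.006,1],
  [0,0,0,0,0,0.006,1],
])

```text
time: 10.5
tcp_pos: [0.5283, 0.3089, 0.0943]
tool_rot: [0.0, 0.707, 0.707, 0.0]
wrist_force: [1.7, 1.1, 2.8]
width: 0.0002
gripper_force: 1.3
```

Emit:
jog_arm([
  [0,0,0,0,0,0.003,1],
  [0,0,0,0,0,0.006,1],
  [0,0,0,0,0,0.006,1],
])

```text
time: 10.88
tcp_pos: [0.5282, 0.3088, 0.0935]
tool_rot: [0.0, 0.707, 0.707, -0.0]
wrist_force: [1.6, 0.8, 2.5]
width: 0.0007
gripper_force: 1.3
```

Emit:
jog_arm([
  [0,0,0,0,0,0.005,1],
  [0,0,0,0,0,0.009,1],
  [0,0,0,0,0,0.011,1],
])

```text
time: 11.25
tcp_pos: [0.5282, 0.3088, 0.0922]
tool_rot: [0.0, 0.707, 0.707, -0.0]
wrist_force: [0.9, 1.3, 3.2]
width: 0.0006
gripper_force: 1.6
```

R is steady too, so I'll press it home.

Emit:
jog_arm([
  [0,0,0,0,0,0.012,1],
  [0,0,0,0,0,0.024,1],
  [0,0,0,0,0,0.036,1],
  [0,0,0,0,0,0.048,1],
  [0,0,0,0,0,0.06,1],
])

```text
time: 11.88
tcp_pos: [0.5283, 0.3089, 0.0849]
tool_rot: [0.0, 0.707, 0.707, 0.0]
wrist_force: [0.7, 0.2, 4.2]
width: 0.0007
gripper_force: 1.7
```

Emit:
jog_arm([
  [0,0,0,0,0,0.004,1],
  [0,0,0,0,0,0.008,1],
  [0,0,0,0,0,0.01,1],
  [0,0,0,0,0,0.01,1],
])

```text
time: 12.38
tcp_pos: [0.5283, 0.3089, 0.0838]
tool_rot: [0.0, 0.707, 0.707, 0.0]
wrist_force: [0.5, 1.0, 2.4]
width: 0.0008
gripper_force: 1.3
```

Emit:
jog_arm([
  [0,0,0,0,0,0.003,1],
  [0,0,0,0,0,0.005,1],
  [0,0,0,0,0,0.005,1],
])

```text
time: 12.75
tcp_pos: [0.5282, 0.3088, 0.0833]
tool_rot: [0.0, 0.707, 0.707, 0.0]
wrist_force: [1.9, -0.3, 4.2]
width: 0.0009
gripper_force: 2.1
```

Emit:
jog_arm([
  [0,0,0,0,0,0.002,1],
  [0,0,0,0,0,0.003,1],
  [0,0,0,0,0,0.003,1],
])

```text
time: 13.12
tcp_pos: [0.5283, 0.3089, 0.0833]
tool_rot: [0.0, 0.707, 0.707, 0.0]
wrist_force: [-0.6, 0.5, 8.0]
width: 0.0004
gripper_force: 3.8
```

R is home, so L should be the binder. I'll travel to it high over the bench.

Emit:
jog_arm([
  [0,0,0,0,0,-0.4,1],
  [0,0,0,-0.1,0,-0.9,1],
  [0,0,0,-0.5,0,-1,1],
  [0,0,0,-1,0,-1,1],
])

```text
time: 13.62
tcp_pos: [0.5278, 0.1882, 0.2037]
tool_rot: [0.0, 0.706, 0.708, 0.0]
wrist_force: [0.4, -0.6, -0.3]
width: 0.0004
gripper_force: 0.0
```

Emit:
jog_arm([
  [0,0,0,-0.5,0,-0.2,1],
  [0,0,0,-1,0,-0.4,1],
])

```text
time: 13.88
tcp_pos: [0.5273, 0.071, 0.2493]
tool_rot: [-0.001, 0.707, 0.707, -0.001]
wrist_force: [0.6, 0.5, 0.3]
width: 0.0004
gripper_force: 0.0
```

Emit:
jog_arm([
  [0,0,0,-0.5,0,0,1],
  [0,0,0,-1,0,0,1],
])

```text
time: 14.12
tcp_pos: [0.5274, -0.049, 0.2492]
tool_rot: [-0.0, 0.707, 0.707, -0.0]
wrist_force: [0.4, -0.1, -0.9]
width: 0.0003
gripper_force: 0.0
```

Emit:
jog_arm([
  [0,0,0,-0.5,-0.1,0,1],
  [0,0,0,-1,-0.2,0,1],
])

```text
time: 14.38
tcp_pos: [0.5031, -0.1688, 0.2488]
tool_rot: [-0.001, 0.707, 0.707, -0.0]
wrist_force: [1.3, -0.5, -0.3]
width: 0.0007
gripper_force: 0.0
```

Emit:
jog_arm([
  [0,0,0,-0.5,-0.1,0,1],
  [0,0,0,-1,-0.1,0,1],
  [0,0,0,-1,-0.1,0,1],
  [0,0,0,-1,-0.1,0,1],
  [0,0,0,-1,-0.1,0,1],
])

```text
time: 15.0
tcp_pos: [0.4923, -0.2859, 0.2493]
tool_rot: [-0.0, 0.707, 0.708, 0.0]
wrist_force: [1.1, 0.4, -0.5]
width: 0.0003
gripper_force: 0.0
```

```bash
python3 - <<'E'
from h import *
s=read_state();P=T_wrist(s);im=snapshot('wrist');cv2.imwrite('pics/w3.png',im)
print(s['time'],s['tcp_pos'],s['width'],proj('wrist',[.486,-.307,.101],P))
E
```

```text
15.0 [ 0.49228953 -0.28588404  0.24926417] 0.00025639069137299206 [310.84605705 205.99467714]
```

View pics/w3.png

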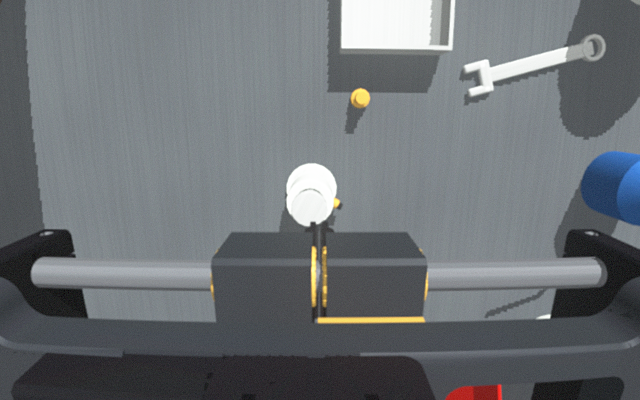

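L's head is at (311,206), exactly as predicted, so it is at (0.486, -0.307). The tray's near rim runs from (341,52) to (452,50).

Emit:
jog_arm([
  [0,0,0,-0.175,-0.05,0.3,1],
  [0,0,0,-0.175,-0.05,0.8,1],
  [0,0,0,-0.175,-0.05,1,1],
  [0,0,0,-0.175,-0.05,1,1],
])

```text
time: 15.55
tcp_pos: [0.4859, -0.3069, 0.1281]
tool_rot: [-0.002, 0.707, 0.708, -0.0]
wrist_force: [-0.6, 0.3, -0.0]
width: 0.0003
gripper_force: 0.0
```

Emit:
jog_arm([
  [0,0,0,0,0,0.1,1],
  [0,0,0,0,0,0.17,1],
  [0,0,0,0,0,0.2,1],
  [0,0,0,0,0,0.21,1],
  [0,0,0,0,0,0.22,1],
])

```text
time: 16.18
tcp_pos: [0.4863, -0.3083, 0.1031]
tool_rot: [0.0, 0.707, 0.707, 0.0]
wrist_force: [-0.2, -1.4, -0.9]
width: 0.0002
gripper_force: 0.0
```

Emit:
jog_arm([
  [0,0,0,0,0,0.01,1],
  [0,0,0,0,0,0.02,1],
  [0,0,0,0,0,0.03,1],
  [0,0,0,0,0,0.035,1],
  [0,0,0,0,0,0.04,1],
])

```text
time: 16.8
tcp_pos: [0.4863, -0.3083, 0.0982]
tool_rot: [0.0, 0.707, 0.707, 0.0]
wrist_force: [-0.7, 0.4, 2.7]
width: 0.0003
gripper_force: 1.6
```

Emit:
jog_arm([
  [0,0,0,0,0,0.005,1],
  [0,0,0,0,0,0.01,1],
  [0,0,0,0,0,0.015,1],
  [0,0,0,0,0,0.017,1],
])

```text
time: 17.3
tcp_pos: [0.4863, -0.3083, 0.0961]
tool_rot: [0.0, 0.707, 0.707, 0.0]
wrist_force: [0.2, -0.6, 3.8]
width: 0.0003
gripper_force: 1.6
```

Emit:
jog_arm([
  [0,0,0,0,0,0.003,1],
  [0,0,0,0,0,0.004,1],
])

```text
time: 17.55
tcp_pos: [0.4863, -0.3083, 0.0956]
tool_rot: [0.0, 0.707, 0.707, 0.0]
wrist_force: [-0.0, -1.7, 3.2]
width: 0.0004
gripper_force: 1.6
```

Emit:
jog_arm([
  [0,0,0,0,0,0.003,1],
  [0,0,0,0,0,0.004,1],
])

```text
time: 17.8
tcp_pos: [0.4863, -0.3082, 0.0952]
tool_rot: [0.0, 0.707, 0.707, 0.0]
wrist_force: [-0.1, -0.9, 4.6]
width: 0.0005
gripper_force: 2.1
```

Emit:
jog_arm([
  [0,0,0,0,0,0.003,1],
  [0,0,0,0,0,0.003,1],
])

```text
time: 18.05
tcp_pos: [0.4863, -0.3083, 0.0949]
tool_rot: [0.0, 0.707, 0.707, 0.0]
wrist_force: [-0.0, -1.1, 5.6]
width: 0.0007
gripper_force: 2.5
```

Emit:
jog_arm([
  [0,0,0,0,0,0.003,1],
  [0,0,0,0,0,0.003,1],
])

```text
time: 18.3
tcp_pos: [0.4863, -0.3083, 0.0947]
tool_rot: [0.0, 0.707, 0.707, 0.0]
wrist_force: [-0.4, 0.1, 6.9]
width: 0.0005
gripper_force: 3.4
```

Force is rising as the tip stalls (4.6, 5.6, then 6.9 N at 94.7), so L is the binder. I'll stop pressing, lift, open, and measure the tray from the last picture.

Emit:
jog_arm([
  [0,0,0,0,0,-0.05,1],
  [0,0,0,0,0,-0.25,-1],
  [0,0,0,0,0,-0.25,-1],
  [0,0,0,0,0,-0.25,-1],
  [0,0,0,0,0,-0.25,-1],
])

```text
time: 18.92
tcp_pos: [0.4859, -0.308, 0.1236]
tool_rot: [-0.001, 0.707, 0.707, -0.0]
wrist_force: [0.1, -0.4, 0.0]
width: 0.0347
gripper_force: 0.0
```

Emit:
jog_arm([
  [0,0,0,0,0,0,-1],
  [0,0,0,0,0,0,-1],
  [0,0,0,0,0,0,-1],
  [0,0,0,0,0,0,-1],
])

```text
time: 19.42
tcp_pos: [0.4862, -0.3082, 0.1244]
tool_rot: [0.0, 0.707, 0.707, 0.0]
wrist_force: [0.1, -0.4, -0.5]
width: 0.0753
gripper_force: 0.0
```

```bash
python3 - <<'E'
from h import *
P=np.eye(4);P[:3,:3]=np.array([[0,1,0],[1,0,0],[0,0,-1]]);P[:3,3]=[.4923,-.2859,.2493]
P=P@np.array(camera_model('wrist')['hand_eye'])
for p in((341,50),(452,49)):print(onz('wrist',p,.034,P).round(4))
im=cv2.imread('pics/w3.png');print(im[40:60,400].tolist()[::3])
print(read_state()['width'])
E
```

```text
[ 0.5177 -0.1517  0.034 ]
[ 0.6386 -0.1489  0.034 ]
[[249, 250, 248], [249, 250, 248], [248, 249, 248], [159, 164, 161], [128, 133, 131], [108, 104, 102], [99, 100, 97]]
0.07528762843364852
```

The tray edge measures 121 mm, as it should, so its centre is at (0.577, -0.090). Next I go down and grip with TCP at z 0.042.

Emit:
jog_arm([
  [0,0,0,0,0,0,-1],
  [0,0,0,0,0,0.1,-1],
  [0,0,0,0,0,0.3,-1],
  [0,0,0,0,0,0.5,-1],
  [0,0,0,0,0,0.685,-1],
])

```text
time: 20.05
tcp_pos: [0.4859, -0.308, 0.0406]
tool_rot: [-0.0, 0.707, 0.707, -0.0]
wrist_force: [0.2, -0.9, -0.3]
width: 0.0949
gripper_force: 0.0
```

Emit:
jog_arm([
  [0,0,0,0,0,0,0.2],
  [0,0,0,0,0,0,0.2],
  [0,0,0,0,0,0,0.2],
  [0,0,0,0,0,0,0.2],
  [0,0,0,0,0,0,0.2],
], squeeze=35)

```text
time: 20.68
tcp_pos: [0.4856, -0.308, 0.0425]
tool_rot: [-0.001, 0.707, 0.707, -0.0]
wrist_force: [-4.9, -0.3, 4.4]
width: 0.0507
gripper_force: 2.7
```

Emit:
jog_arm([
  [0,0,0,0,0,0,0.4],
  [0,0,0,0,0,0,0.4],
  [0,0,0,0,0,0,0.4],
])

```text
time: 21.05
tcp_pos: [0.4857, -0.308, 0.0425]
tool_rot: [-0.0, 0.707, 0.707, -0.0]
wrist_force: [-4.8, 1.3, 5.8]
width: 0.0493
gripper_force: 35.0
```

Emit:
jog_arm([
  [0,0,0,0,0,-0.15,0.4],
  [0,0,0,0,0,-0.35,0.4],
  [0,0,0,0,0,-0.55,0.4],
  [0,0,0,0,0,-0.6,0.4],
])

```text
time: 21.55
tcp_pos: [0.4865, -0.3083, 0.115]
tool_rot: [0.001, 0.707, 0.707, 0.0]
wrist_force: [0.8, -1.3, -6.2]
width: 0.0493
gripper_force: 35.0
```

Emit:
jog_arm([
  [0,0,0,0.25,0.1,0,0.4],
  [0,0,0,0.5,0.2,0,0.4],
  [0,0,0,0.75,0.3,0,0.4],
  [0,0,0,0.95,0.38,0,0.4],
])

```text
time: 22.05
tcp_pos: [0.5317, -0.1928, 0.113]
tool_rot: [-0.001, 0.707, 0.707, -0.0]
wrist_force: [-0.4, -0.5, -6.0]
width: 0.0492
gripper_force: 35.0
```

Emit:
jog_arm([
  [0,0,0,0.25,0.1,0,0.4],
  [0,0,0,0.5,0.2,0,0.4],
  [0,0,0,0.75,0.3,0,0.4],
  [0,0,0,0.87,0.38,0,0.4],
  [0,0,0,0.87,0.38,0,0.4],
])

```text
time: 22.68
tcp_pos: [0.5777, -0.0892, 0.1135]
tool_rot: [-0.0, 0.707, 0.708, -0.0]
wrist_force: [-0.7, 0.2, -5.8]
width: 0.0493
gripper_force: 35.0
```

```bash
python3 - <<'E'
from h import *
s=read_state();print(s['time'],s['tcp_pos'],s['width'],s['wrist_force'])
cv2.imwrite('pics/m.png',np.hstack([cv2.resize(snapshot('scene')[130:260,150:410],(400,200)),cv2.resize(snapshot('side')[150:350,200:400],(400,400))[:200]]) if 0 else np.vstack([cv2.resize(snapshot('scene')[110:250,160:460],(600,280)),cv2.resize(snapshot('side')[150:300,220:520],(600,300))]))
E
```

```text
22.675 [ 0.57765098 -0.08916397  0.11345316] 0.049263559517655306 [-0.71130142  0.18947412 -5.81231695]
```

View pics/m.png

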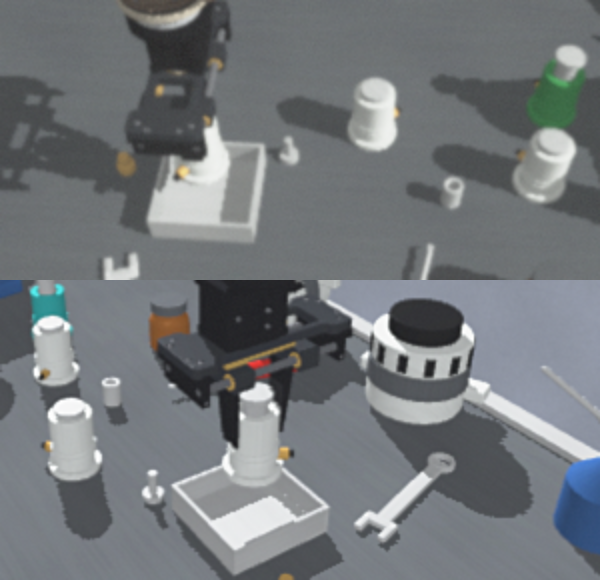

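The cylinder hangs upright over the tray and the other two heads sit on their rims (crop (375,95) and (548,150)). I'll lower it onto the floor, expecting TCP z about 0.0465.

Emit:
jog_arm([
  [0,0,0,0,0,0.15,0.4],
  [0,0,0,0,0,0.3,0.4],
  [0,0,0,0,0,0.42,0.4],
  [0,0,0,0,0,0.5,0.4],
  [0,0,0,0,0,0.53,0.4],
])

```text
time: 23.4
tcp_pos: [0.5773, -0.0901, 0.0501]
tool_rot: [-0.0, 0.707, 0.707, -0.0]
wrist_force: [0.1, 0.4, -5.8]
width: 0.0491
gripper_force: 35.0
```

Emit:
jog_arm([
  [0,0,0,0,0,0.008,0.4],
  [0,0,0,0,0,0.016,0.4],
  [0,0,0,0,0,0.022,0.4],
  [0,0,0,0,0,0.022,0.4],
])

```text
time: 23.9
tcp_pos: [0.5775, -0.0898, 0.0481]
tool_rot: [0.0, 0.707, 0.707, 0.0]
wrist_force: [-0.5, -0.1, -5.9]
width: 0.049
gripper_force: 35.0
```

Emit:
jog_arm([
  [0,0,0,0,0,0.005,0.4],
  [0,0,0,0,0,0.01,0.4],
  [0,0,0,0,0,0.01,0.4],
])

```text
time: 24.28
tcp_pos: [0.5774, -0.0898, 0.0467]
tool_rot: [-0.0, 0.707, 0.707, -0.0]
wrist_force: [-0.7, 0.2, -6.0]
width: 0.0493
gripper_force: 35.0
```

Emit:
jog_arm([
  [0,0,0,0,0,0.004,0.4],
  [0,0,0,0,0,0.004,0.4],
])

```text
time: 24.52
tcp_pos: [0.5775, -0.0898, 0.0466]
tool_rot: [0.0, 0.707, 0.707, 0.0]
wrist_force: [-1.9, 1.0, -0.6]
width: 0.0491
gripper_force: 35.0
```

The foot is on the floor, so I'll open and withdraw.

Emit:
jog_arm([
  [0,0,0,0,0,0,-1],
  [0,0,0,0,0,0,-1],
  [0,0,0,0,0,0,-1],
  [0,0,0,0,0,0,-1],
  [0,0,0,0,0,0,-1],
])

```text
time: 25.15
tcp_pos: [0.5775, -0.0898, 0.0463]
tool_rot: [0.0, 0.707, 0.707, 0.0]
wrist_force: [-0.2, 0.6, 0.6]
width: 0.0923
gripper_force: 0.0
```

Emit:
jog_arm([
  [0,0,0,0,0,0,-1],
  [0,0,0,0,0,-0.15,-1],
  [0,0,0,0,0,-0.4,-1],
  [0,0,0,0,0,-0.7,-1],
  [0,0,0,0,0,-1,-1],
])

```text
time: 25.78
tcp_pos: [0.5774, -0.0898, 0.1687]
tool_rot: [0.0, 0.707, 0.707, 0.0]
wrist_force: [-0.1, -0.3, -0.3]
width: 0.0952
gripper_force: 0.0
```

Emit:
jog_arm([
  [0,0,0,0.3,0.3,-0.5,-1],
  [0,0,0,0.8,0.3,-0.8,-1],
  [0,0,0,1,0.3,-0.8,-1],
  [0,0,0,1,0.3,-0.8,-1],
  [0,0,0,1,0.3,-0.8,-1],
])

```text
time: 26.4
tcp_pos: [0.6131, 0.0299, 0.2627]
tool_rot: [0.0, 0.707, 0.707, 0.0]
wrist_force: [0.1, -0.4, -0.3]
width: 0.095
gripper_force: 0.0
```

```bash
python3 - <<'E'
from h import *
s=read_state();print(s['time'],s['tcp_pos'],s['width'],s['wrist_force'])
cv2.imwrite('pics/m2.png',np.vstack([cv2.resize(snapshot('scene')[110:250,160:460],(600,280)),cv2.resize(snapshot('side')[150:300,220:520],(600,300))]))
E
```

```text
26.4 [0.61312709 0.02990031 0.26273692] 0.09499562821352346 [ 0.08195745 -0.3667687  -0.2547895 ]
```

View pics/m2.png

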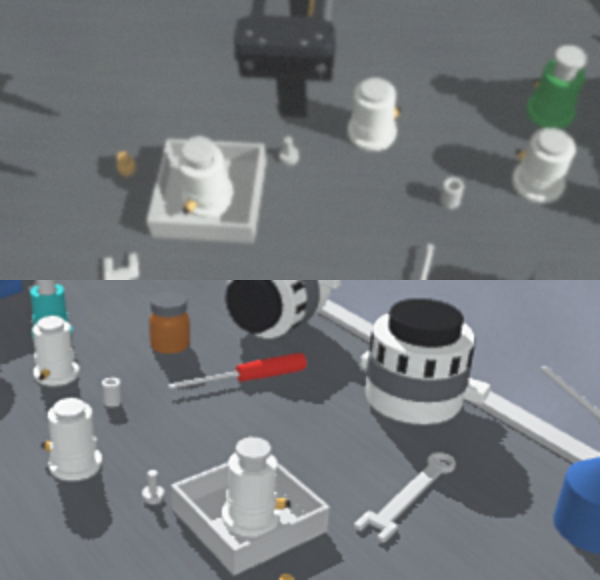

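The rejected cylinder stands upright near the tray's centre with its head still raised. The other two are home in place and the bystanders haven't moved.

```bash
python3 -c "
from station import *;print(close_job())"
```

```text
the job is handed in; nothing more can be done
None
```

The job is handed in with no verdict returned: the two sound pistons (M and R) are home at about 83 mm with at most 9 N read, and the binding cylinder (L), stopped at about 95 mm with 7 N, stands upright near the centre of the reject tray.

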